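# Find the box with the loose nut

## Robot

A 6-joint arm with a two-finger parallel gripper is mounted at the origin on the work surface. World frame = base frame: x ahead of the robot, y to its left, z up, the work surface at z = 0. Lengths are in mm, angles in rad, forces in N, time in s.
With the tool pointing down it reaches from about 350 to 875 mm from the base axis. Payload 4.2 kg.
Tool frame: the origin (TCP) lies at the very end of the fingers, on their centre line; the grasp point (between the pads) lies 19 mm behind it; z points along the fingers, y is the line along which they close (so a half turn about z gives the same grasp; the last joint's range is limited). The gripper opens to 85 mm and grips with 20 to 120 N. Pads are 22 mm wide; open, the fingers measure 114 mm over their backs; the gripper's body (76 mm by 85 mm) begins 54 mm behind the grasp point. The pads swing forward as they close: fully open they stand 13 mm farther back than shut.
Start: joints at [-1.079, 0.385, 0.008, 0, -1.194, -0.259], TCP at [144.207, -608.115, 231.312] pointing down, gripper open.
Joint ranges: [-3.14, 3.14], [-1.21, 2.06], [-1.07, 1.41], [-3.16, 2.05], [-2.99, -0.16], [-3.1, 3.1]. Speed limits (rad/s): [2.79, 2.79, 3.14, 3.14, 3.14, 3.14].

## Interface

Orientations are given as a unit quaternion [x, y, z, w].
In Python, from bench import arm gives the robot as it stands.
- The arm moves only by the tool servo_tool, never from a script. Its argument "rows" is a list that holds one entry, the list of rows, each a list of 7 numbers: the finger opening in mm, from 0 to 85.4, then the shift along the tool's x, y, z in mm, then the turn, a rotation vector about the tool's x, y, z in rad. A call has 1 to 10 rows; each row is the pose to reach, as a shift and turn from the pose commanded when the call began, along the tool's axes at that moment; what a row does not reach only later rows make up. A row lasts 1/8 s, in which the tool goes at most 62.5 mm and 10.7 degrees, less where a joint would pass 70% of its speed; a pose out of reach is approached as far as the arm can. A call with a gripper value outside its range is refused whole. The fingers move at their own pace and stop on an object; the grip force is fixed at half the most. Time passes only in rows, so rows that repeat a pose let the fingers close. It gives the time, the measured TCP pose, the force, the opening and the grip force at its end, in the units of the state.
- arm.read_state(): the state, without advancing time (a new reading comes with each control period).
- arm.get_image(name): name is "scene" or "top"; returns the picture (400x640x3 uint8, red, green, blue); there is no depth.
- arm.camera_params(name): a dict with "intrinsics" (3x3 intrinsics, pixels), "D" ([k1, k2, p1, p2, k3] as OpenCV has them; the pictures are not rectified), "R" (3x3) and "t" (3): a world point X has camera coordinates R X + t. Camera axes: x right, y down, z forward; pixel columns grow to the right and rows downward; lengths in mm; the calibration is good to about 2 mm. A picture is of the moment at which its call begins. camera_params takes no time and is no camera call.
- arm.job_done(): hands the job in; it is judged then, once.
The state is a dict: "clock": time; "joints": joint angles; "joint_vel": joint speeds; "joint_efforts": joint torques, N m; "position": TCP position; "ee_rot": TCP orientation; "contact_force": force on the tool from outside, world axes, zero at the start; "wrist_torque": the same for the moment, N m; "gripper_width": finger opening in mm; "grasp_force": force on a finger pad.
Only numpy, scipy, OpenCV 4.12 (cv2) and the standard library are available. Lean on these libraries where they do the work, as an engineer would, in place of code of your own. Each camera call takes 0.05 s, during which the arm holds its last target. There are 200 camera calls.

## Task

One of the three sealed grey boxes with black grips on the cutting mat has a loose nut inside. Going from the robot's left to its right, pick up each of the three and shake it clear of the mat by rocking it end to end, first its far end up a good 25 degrees, then its near end up as much, to feel whether it rattles; the quiet ones go back upright on their own spots. Finish by presenting the rattling one forward: keep holding it in the gripper, still and level, over the middle of the black tray, its underside about 10 cm above the bench; do not let go of it, and leave everything else on the bench alone.

Things in the scene. Friction and masses are not known exactly. Their poses are not given: they have to be found in the camera images.
- case_left_grip (a point): Centre of the black grip (22 mm along x, 50 along y, 45 high) on the lid of the sealed grey box at the robot's left (+y). Box 110 mm long (its x, away from the robot) x 60 x 50 high; this point is 75 mm above its underside, the lid 25 mm below it. 0.2 to 0.6 kg. One box (any) holds a loose 90 g brass nut, 20 mm: tipped over 20 degrees it slides up to 80 mm, knocks on the low end, stays there when level. In the others nothing moves.
- case_middle_grip (a point): Centre of the black grip (22 mm along x, 50 along y, 45 high) on the lid of the sealed grey box in the middle. Box 110 mm long (its x, away from the robot) x 60 x 50 high; this point is 75 mm above its underside, the lid 25 mm below it. 0.2 to 0.6 kg. One box (any) holds a loose 90 g brass nut, 20 mm: tipped over 20 degrees it slides up to 80 mm, knocks on the low end, stays there when level. In the others nothing moves.
- case_right_grip (a point): Centre of the black grip (22 mm along x, 50 along y, 45 high) on the lid of the sealed grey box at the robot's right (-y). Box 110 mm long (its x, away from the robot) x 60 x 50 high; this point is 75 mm above its underside, the lid 25 mm below it. 0.2 to 0.6 kg. One box (any) holds a loose 90 g brass nut, 20 mm: tipped over 20 degrees it slides up to 80 mm, knocks on the low end, stays there when level. In the others nothing moves.
- tray_center (a point): Centre of the inner floor of the fixed open black tray at the far side of the mat: 100 mm (x) by 160 mm (y), rim 25 mm above the bench; its inner floor lies 7 mm above the bench. The mat is 3 mm thick.
- hexnut: Bystander, loose: stepped round brass nut, 30 mm across, 22 mm high, standing between the left and middle boxes; origin at its underside centre.
- bush: Bystander, loose: flanged round brass bush, 28 mm across, 26 mm high, standing between the middle and right boxes; origin at its underside centre.
- valve: Bystander, loose: polished brass valve body, domed, 76 mm across, 135 mm high, standing far left; origin at its underside centre.
- glue: Bystander, loose: white glue bottle with red cap, 56 mm across, 150 mm high, standing far right; origin at its underside centre.
- driver: Bystander, loose: screwdriver lying at the right; origin at its underside amid its length.
- tape: Bystander, loose: cardboard-coloured tape ring, 90 mm across, 24 mm high, lying at the right; origin at its underside centre.
- spanner: Bystander, loose: steel spanner lying at the left; origin at its underside amid its length.
Not all that is in view belongs to the job. What is shaped like the part that bears case_left_grip but red is not meant.

How it is judged (in metres and radians):
On the way, in this order (a step that is already met when the one before it is completed fails the run):
1. the left box, held clear of the mat, has its far end up (height (world z) of case_left_grip above 0.1 m and contact force between the fingers and case_left above 1 N and angle between case_left_grip's own x axis and vertical below 1.28 rad), for 0.02 s.
2. the left box, held clear of the mat, then has its near end up (height (world z) of case_left_grip above 0.1 m and contact force between the fingers and case_left above 1 N and angle between case_left_grip's own x axis and vertical above 1.86 rad), for 0.02 s.
3. the middle box, held clear of the mat, has its far end up (height (world z) of case_middle_grip above 0.1 m and contact force between the fingers and case_middle above 1 N and angle between case_middle_grip's own x axis and vertical below 1.28 rad), for 0.02 s.
4. the middle box, held clear of the mat, then has its near end up (height (world z) of case_middle_grip above 0.1 m and contact force between the fingers and case_middle above 1 N and angle between case_middle_grip's own x axis and vertical above 1.86 rad), for 0.02 s.
5. the right box, held clear of the mat, has its far end up (height (world z) of case_right_grip above 0.1 m and contact force between the fingers and case_right above 1 N and angle between case_right_grip's own x axis and vertical below 1.28 rad), for 0.02 s.
6. the right box, held clear of the mat, then has its near end up (height (world z) of case_right_grip above 0.1 m and contact force between the fingers and case_right above 1 N and angle between case_right_grip's own x axis and vertical above 1.86 rad), for 0.02 s.
At the end, for the whole second after the job is handed in: The box with the loose nut is held in the fingers, grip 135 to 280 mm above the bench, within 50 mm horizontally of the tray centre, level within 0.25 rad and still (0.04 m/s); the other two stand upright at rest on the mat, untouched, within 40 mm of their starts (((distance between nut_center and case_left_grip below 0.09 m and contact force between the fingers and case_left above 1 N and height (world z) of case_left_grip between 0.135 and 0.28 m and horizontal distance between case_left_grip and tray_center below 0.05 m and angle between case_left_grip's own z axis and vertical below 0.25 rad and linear speed of case_left below 0.04 m/s and distance of each of case_middle_grip, case_right_grip from where it was at the start of the episode below 0.04 m and angle between each of case_middle_grip, case_right_grip's own z axis and vertical below 0.1 rad and height (world z) of each of case_middle_grip, case_right_grip below 0.083 m and linear speed of each of case_middle, case_right below 0.03 m/s and contact force between the fingers and case_middle below 0.3 N and contact force between the fingers and case_right below 0.3 N) or (distance between nut_center and case_middle_grip below 0.09 m and contact force between the fingers and case_middle above 1 N and height (world z) of case_middle_grip between 0.135 and 0.28 m and horizontal distance between case_middle_grip and tray_center below 0.05 m and angle between case_middle_grip's own z axis and vertical below 0.25 rad and linear speed of case_middle below 0.04 m/s and distance of each of case_left_grip, case_right_grip from where it was at the start of the episode below 0.04 m and angle between each of case_left_grip, case_right_grip's own z axis and vertical below 0.1 rad and height (world z) of each of case_left_grip, case_right_grip below 0.083 m and linear speed of each of case_left, case_right below 0.03 m/s and contact force between the fingers and case_left below 0.3 N and contact force between the fingers and case_right below 0.3 N) or (distance between nut_center and case_right_grip below 0.09 m and contact force between the fingers and case_right above 1 N and height (world z) of case_right_grip between 0.135 and 0.28 m and horizontal distance between case_right_grip and tray_center below 0.05 m and angle between case_right_grip's own z axis and vertical below 0.25 rad and linear speed of case_right below 0.04 m/s and distance of each of case_left_grip, case_middle_grip from where it was at the start of the episode below 0.04 m and angle between each of case_left_grip, case_middle_grip's own z axis and vertical below 0.1 rad and height (world z) of each of case_left_grip, case_middle_grip below 0.083 m and linear speed of each of case_left, case_middle below 0.03 m/s and contact force between the fingers and case_left below 0.3 N and contact force between the fingers and case_middle below 0.3 N))); the arm keeps its last pose, push and grip.
It fails at once if a bystander on the bench is pushed more than 30 mm or knocked over (distance of any of hexnut, bush, valve, glue, driver, tape, spanner from where it was at the start of the episode above 0.03 m or angle between any of hexnut, bush, valve, glue's own z axis and vertical above 0.5 rad).
It also fails if it takes over 72 s, if anything falls off the work surface, if the arm or the gripper's body presses on something with over 40 N, if the wrist force passes 120 N, or if a joint passes its speed limit or range.

## Working session

There is one attempt and no reset: what is moved stays moved. The work goes in short steps, Python scripts to look and compute and a tool call to move; the robot and the scene stay as the last step left them, time stands still between calls to the robot, and variables do not carry over. Pictures are saved under pics/ and viewed, at most 10 in all, crops included, and the job is handed in when it is done.

Besides the shell and the picture viewer there is one more tool, called after "Call:" as name(argument=value, ...) on one line, values as JSON. servo_tool: Moves the arm, as the interface text tells. Its arguments: {"type":"object","properties":{"rows":{"type":"array"}},"required":["rows"]}

```bash
mkdir -p pics
python3 - <<'E'
from bench import arm
import cv2
s=arm.read_state();print({k:s[k] for k in('clock','position','ee_rot','contact_force','gripper_width')})
for n in("scene","top"):
    im=arm.get_image(n);cv2.imwrite(f"pics/{n}0.png",im[:,:,::-1])
    p=arm.camera_params(n);print(n,p)
E
```

```text
{'clock': 0.0, 'position': array([ 144.06431036, -607.55243994,  230.22704201]), 'ee_rot': array([-1.16048787e-01,  9.93242915e-01,  1.07601591e-03, -1.79666983e-04]), 'contact_force': array([-0.14356696, -0.44512491, -0.79381504]), 'gripper_width': 85.579566600684}
scene {'intrinsics': array([[389.50193392,   0.        , 319.79132563],
       [  0.        , 389.50193392, 201.45632349],
       [  0.        ,   0.        ,   1.        ]]), 'D': array([-0.04504963,  0.        ,  0.        ,  0.        ,  0.        ]), 'R': array([[ 0.4904029 ,  0.8714116 , -0.01211695],
       [ 0.6620377 , -0.38154373, -0.64508175],
       [-0.56675487,  0.30832808, -0.76401748]]), 't': array([-213.65810394, -221.09492846, 1425.04054365])}
top {'intrinsics': array([[447.66858304,   0.        , 318.65698818],
       [  0.        , 447.66858304, 204.57268962],
       [  0.        ,   0.        ,   1.        ]]), 'D': array([-0.04275105,  0.        ,  0.        ,  0.        ,  0.        ]), 'R': array([[-0.00247442, -0.99999166,  0.00325058],
       [-0.98236624,  0.00182308, -0.18695785],
       [ 0.18695036, -0.00365587, -0.98236256]]), 't': array([  21.05167   ,  434.31013921, 1499.97480728])}
```

View pics/top0.png

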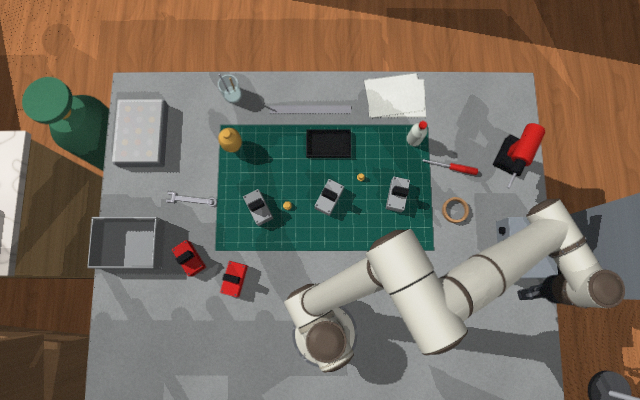

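View pics/scene0.png

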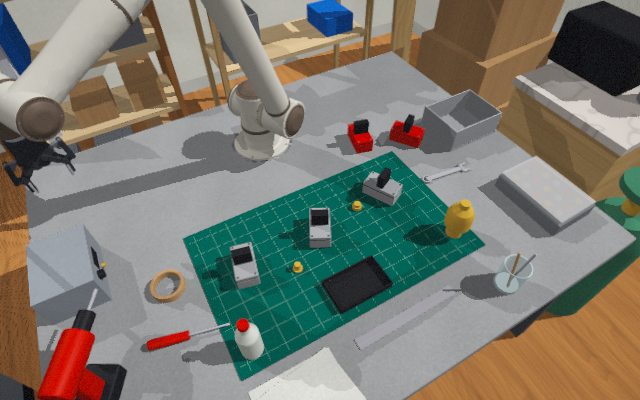

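The top view shows three grey boxes with black grips on the mat, at about (258,207), (330,197) and (399,193). The red look-alikes at (188,258) and (233,279) are off the mat and red, so they are not meant. The tray is at (329,143). Next I measure the lids on the z=53 plane.

```bash
cat > h.py <<'E'
import numpy as np,cv2
from bench import arm
def ray(n,px,z):
    p=arm.camera_params(n);K,D,R,t=[np.array(p[k],float) for k in("intrinsics","D","R","t")]
    u=cv2.undistortPoints(np.array(px,float).reshape(-1,1,2),K,D)[:,0]
    d=np.c_[u,np.ones(len(u))]@R; C=-R.T@t
    return C+d*((z-C[2])/d[:,2])[:,None]
def proj(n,X):
    p=arm.camera_params(n)
    return cv2.projectPoints(np.array(X,float).reshape(-1,1,3),cv2.Rodrigues(p["R"])[0],p["t"],p["intrinsics"],p["D"])[0][:,0]
E
python3 - <<'E'
from h import *
im=cv2.imread("pics/top0.png");hsv=cv2.cvtColor(im,cv2.COLOR_BGR2HSV)
H,S,V=cv2.split(hsv)
out=[]
for nm,(cx,cy) in dict(L=(258,207),M=(330,197),R=(399,193)).items():
    sl=np.s_[cy-28:cy+28,cx-28:cx+28]
    for th in(110,140,165):
        m=((S[sl]<60)&(V[sl]>th)).astype(np.uint8)
        n,l,st,c=cv2.connectedComponentsWithStats(m)
        keep=np.isin(l,[i for i in range(1,n) if st[i,4]>25])
        yx=np.argwhere(keep)+[cy-28,cx-28]
        P=ray("top",yx[:,::-1],53)[:,:2].astype(np.float32)
        print(nm,th,len(yx),cv2.minAreaRect(P))
    g=(V[sl]<45).astype(np.uint8)
    n,l,st,c=cv2.connectedComponentsWithStats(g)
    for i in range(1,n):
        if st[i,4]>30: print(' dark',st[i,4],c[i]+[cx-28,cy-28],ray("top",[c[i]+[cx-28,cy-28]],95)[0].round(1))
    out.append(cv2.resize(im[sl],(260,260),interpolation=cv2.INTER_CUBIC))
# tray
sl=np.s_[115:170,290:370]
g=(V[sl]<50).astype(np.uint8);n,l,st,c=cv2.connectedComponentsWithStats(g);i=1+st[1:,4].argmax()
yx=np.argwhere(l==i)+[115,290];P=ray("top",yx[:,::-1],25)[:,:2].astype(np.float32);print('tray',cv2.minAreaRect(P))
cv2.imwrite("pics/crop.png",np.hstack(out))
for nm,px,z in[("hexnut",(288,206),20),("bush",(361,177),20)]:print(nm,ray("top",[px],z))
E
```

```text
L 110 251 ((427.1749267578125, 232.123046875), (106.49760437011719, 57.59549331665039), 26.972023010253906)
L 140 206 ((427.03961181640625, 232.07850646972656), (103.31493377685547, 54.881656646728516), 27.277666091918945)
L 165 58 ((388.8084411621094, 230.82705688476562), (44.55435562133789, 19.344161987304688), 65.91012573242188)
 dark 112 [256.33928571 204.73214286] [423.9 227.2  95. ]
 dark 94 [273.18085106 206.62765957] [417.4 171.2  95. ]
 dark 104 [275.25961538 220.43269231] [371.1 163.5  95. ]
M 110 387 ((462.8927917480469, -14.194732666015625), (59.74116134643555, 109.52511596679688), 62.343162536621094)
M 140 335 ((462.850341796875, -14.1265869140625), (56.853294372558594, 106.58389282226562), 62.29302215576172)
M 165 250 ((462.5707092285156, -14.642147064208984), (52.74067687988281, 103.42874908447266), 62.25180435180664)
 dark 109 [329.12844037 194.5412844 ] [458.  -14.7  95. ]
R 110 393 ((473.7071533203125, -251.378662109375), (62.58484649658203, 110.59317779541016), 76.71550750732422)
R 140 329 ((473.47998046875, -253.31668090820312), (58.30565643310547, 106.84232330322266), 77.12765502929688)
R 165 189 ((473.8172607421875, -254.2239532470703), (55.969600677490234, 104.91349029541016), 75.55314636230469)
 dark 126 [399.94444444 191.4047619 ] [ 468.4 -251.7   95. ]
 dark 37 [419.64864865 204.        ] [ 425.4 -316.    95. ]
tray ((661.757080078125, -14.179275512695312), (158.2396697998047, 104.85298156738281), 89.94564056396484)
hexnut [[433.46846623 126.95935899  20.        ]]
bush [[ 537.25259984 -129.85812956   20.        ]]
```

View pics/crop.png

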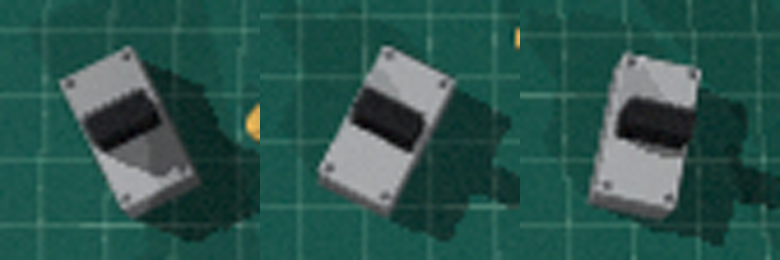

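The crop confirms three grey boxes with black grips, left to right, all 110x60 as described. Measured centres and yaws are:
- **Left:** (427,231), +27°
- **Middle:** (463,-14), -27.7°
- **Right:** (473.5,-252.5), -13°
- **Tray:** (662,-14)

The fingers will close along each box's x axis.

```bash
cat >> h.py <<'E'
from scipy.spatial.transform import Rotation as Ro
def base(yaw):  # tool y along world angle yaw, z down
    a=np.radians(yaw);y=np.array([np.cos(a),np.sin(a),0]);z=np.array([0,0,-1.]);return Ro.from_matrix(np.c_[np.cross(y,z),y,z])
def rel(p0,R0,p1,yaw):
    R1=base(yaw);return (R0.inv().apply(np.array(p1)-p0)).round(1),(R0.inv()*R1).as_rotvec().round(3)
def cur():
    s=arm.read_state();return s["position"],Ro.from_quat(s["ee_rot"])
E
python3 - <<'E'
from h import *
p,R=cur()
print(rel(p,R,[445,-60,230],172))
w=np.array([445,-60,230.])
print(rel(w,base(172),[427,231,150],207)); print(rel(np.array([427,231,150.]),base(207),[427,231,63],207))
E
```

```text
(array([-419.1,  463.5,    1.2]), array([ 2.000e-03,  1.000e-03, -1.199e+00]))
(array([-285.7,   58.3,   80. ]), array([-0.   ,  0.   , -0.611]))
(array([ 0.,  0., 87.]), array([0., 0., 0.]))
```

Call:
servo_tool(rows=[[[85, -419, 463.5, 0, 0, 0, -1.199], [85, -419, 463.5, 0, 0, 0, -1.199], [85, -419, 463.5, 0, 0, 0, -1.199], [85, -419, 463.5, 0, 0, 0, -1.199], [85, -419, 463.5, 0, 0, 0, -1.199], [85, -419, 463.5, 0, 0, 0, -1.199], [85, -419, 463.5, 0, 0, 0, -1.199], [85, -419, 463.5, 0, 0, 0, -1.199], [85, -419, 463.5, 0, 0, 0, -1.199], [85, -419, 463.5, 0, 0, 0, -1.199]]])

```text
clock: 1.35
position: [445.3, -58.4, 231.3]
ee_rot: [-0.656, 0.754, -0.0, 0.0]
contact_force: [0.7, -0.9, 0.2]
gripper_width: 85.1
grasp_force: 0.0
```

Run:
```python
from h import *
p,R=cur();s=arm.read_state();print(p,s["joints"],s["clock"]);print(rel(p,R,[427,231,150],207))
```

```text
[445.30982868 -58.40867587 231.3353922 ] [ 2.33354383e-01  8.06007965e-02 -3.99004296e-01  1.54235376e-07
 -1.09105615e+00 -3.71812227e-01] 1.35
(array([-284.1,   58.1,   81.3]), array([-0.  ,  0.  , -0.61]))
```

Call:
servo_tool(rows=[[[85, -284, 58, 81, 0, 0, -0.61], [85, -284, 58, 81, 0, 0, -0.61], [85, -284, 58, 81, 0, 0, -0.61], [85, -284, 58, 81, 0, 0, -0.61], [85, -284, 58, 81, 0, 0, -0.61], [85, -284, 58, 81, 0, 0, -0.61], [85, -284, 58, 81, 0, 0, -0.61]]])

```text
clock: 2.22
position: [426.5, 228.6, 149.9]
ee_rot: [0.853, -0.522, -0.0, 0.001]
contact_force: [-0.2, 0.3, 0.1]
gripper_width: 84.9
grasp_force: 0.0
```

Run:
```python
from h import *
p,R=cur();s=arm.read_state();print(p,s["joints"],s["clock"]);print(rel(p,R,[427,231,63],207))
a=arm.get_image("top")[150:260,205:315,::-1];b=arm.get_image("scene")[120:260,320:460,::-1]
cv2.imwrite("pics/c2.png",np.hstack([cv2.resize(a,(400,400)),cv2.resize(b,(400,400))]))
```

```text
[426.49124674 228.59515841 149.92702239] [ 8.28499685e-01  2.27858505e-01 -4.46140727e-01 -1.59573730e-04
 -8.98140330e-01 -3.56999973e-01] 2.225
(array([-1.9, -1.7, 86.9]), array([ 0.001, -0.   ,  0.   ]))
```

View pics/c2.png

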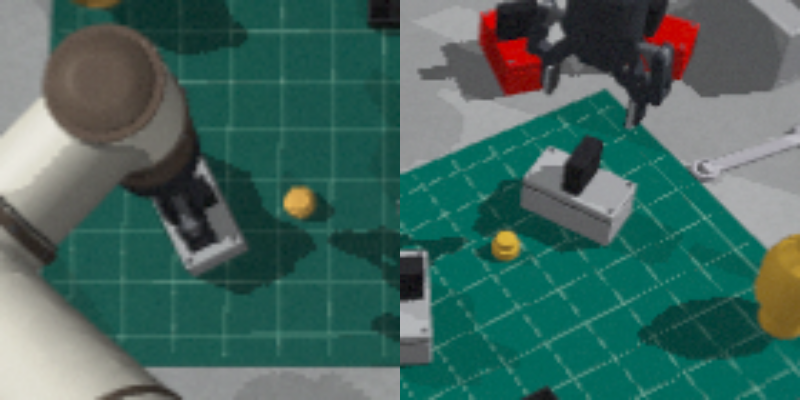

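The gripper straddles the left grip, with the fingers in line with the box's long axis in both views. Going down and gripping.

Call:
servo_tool(rows=[[[85, -1, 0, 45, 0, 0, 0], [85, -1, 0, 87, 0, 0, 0], [85, -1, 0, 87, 0, 0, 0], [0, -1, 0, 87, 0, 0, 0], [0, -1, 0, 87, 0, 0, 0], [0, -1, 0, 87, 0, 0, 0], [0, -1, 0, 87, 0, 0, 0], [0, -1, 0, 87, 0, 0, 0], [0, -1, 0, 87, 0, 0, 0]]])

```text
clock: 3.45
position: [427.1, 230.3, 64.5]
ee_rot: [0.853, -0.522, 0.0, -0.001]
contact_force: [-0.5, -0.3, 6.3]
gripper_width: 21.4
grasp_force: 60.3
```

Call:
servo_tool(rows=[[[0, 0, 0, -35, 0, 0, 0], [0, 0, 0, -85, 0, 0, 0], [0, 0, 0, -130, 0, 0, 0], [0, 0, 0, -130, 0, 0, 0], [0, 0, 0, -130, 0, 0, 0], [0, 0, 0, -130, 0, 0, 0]]])

```text
clock: 4.2
position: [425.2, 228.7, 190.9]
ee_rot: [0.852, -0.523, -0.001, 0.002]
contact_force: [0.4, 0.2, -4.9]
gripper_width: 21.5
grasp_force: 60.5
```

```bash
cat > st.py <<'E'
from bench import arm
s=arm.read_state()
for k in("clock","position","contact_force","wrist_torque","gripper_width"):print(k,s[k])
E
python3 st.py
```

```text
clock 4.2
position [425.15287033 228.70103075 190.94880019]
contact_force [ 0.35799692  0.199499   -4.86876801]
wrist_torque [-0.00938639 -0.0884177  -0.06474738]
gripper_width 21.47553038742222
```

Call:
servo_tool(rows=[[[0, 0, 0, -130, 0.17, 0, 0], [0, 0, 0, -130, 0.34, 0, 0], [0, 0, 0, -130, 0.5, 0, 0], [0, 0, 0, -130, 0.5, 0, 0], [0, 0, 0, -130, 0.5, 0, 0], [0, 0, 0, -130, 0.5, 0, 0], [0, 0, 0, -130, 0.5, 0, 0]]])

```text
clock: 5.08
position: [427.1, 230.4, 323.3]
ee_rot: [0.826, -0.507, 0.129, -0.21]
contact_force: [-0.6, -0.2, -5.0]
gripper_width: 21.4
grasp_force: 61.6
```

Call:
servo_tool(rows=[[[0, 0, 0, 0, -0.17, 0, 0], [0, 0, 0, 0, -0.34, 0, 0], [0, 0, 0, 0, -0.5, 0, 0], [0, 0, 0, 0, -0.5, 0, 0], [0, 0, 0, 0, -0.5, 0, 0], [0, 0, 0, 0, -0.5, 0, 0], [0, 0, 0, 0, -0.5, 0, 0]]])

```text
clock: 5.95
position: [425.9, 229.4, 323.9]
ee_rot: [0.853, -0.522, 0.0, -0.001]
contact_force: [0.4, -1.4, -4.3]
gripper_width: 21.4
grasp_force: 62.3
```

```bash
python3 st.py
```

```text
clock 5.95
position [425.86714333 229.42100153 323.86475907]
contact_force [ 0.35242143 -1.43491086 -4.30548886]
wrist_torque [-0.0402274  -0.03300797 -0.03833637]
gripper_width 21.44897125665939
```

Call:
servo_tool(rows=[[[0, 0, 0, 0, -0.17, 0, 0], [0, 0, 0, 0, -0.34, 0, 0], [0, 0, 0, 0, -0.5, 0, 0], [0, 0, 0, 0, -0.5, 0, 0], [0, 0, 0, 0, -0.5, 0, 0], [0, 0, 0, 0, -0.5, 0, 0], [0, 0, 0, 0, -0.5, 0, 0]]])

```text
clock: 6.82
position: [426.0, 229.5, 324.6]
ee_rot: [0.827, -0.506, -0.129, 0.209]
contact_force: [-0.3, 0.4, -4.0]
gripper_width: 21.1
grasp_force: 62.4
```

Call:
servo_tool(rows=[[[0, 0, 0, 0, 0.17, 0, 0], [0, 0, 0, 0, 0.34, 0, 0], [0, 0, 0, 0, 0.5, 0, 0], [0, 0, 0, 0, 0.5, 0, 0], [0, 0, 0, 0, 0.5, 0, 0], [0, 0, 0, 0, 0.5, 0, 0], [0, 0, 0, 0, 0.5, 0, 0]]])

```text
clock: 7.7
position: [426.9, 230.0, 322.8]
ee_rot: [0.852, -0.523, -0.0, 0.001]
contact_force: [-0.2, -0.3, -4.0]
gripper_width: 21.4
grasp_force: 62.4
```

```bash
python3 st.py; python3 -c "
from h import *
p,R=cur();print(rel(p,R,[427,231,85],207))"
```

```text
clock 7.7
position [426.91937809 230.04167038 322.77238599]
contact_force [-0.21436924 -0.29368369 -3.96220728]
wrist_torque [ 0.01472155  0.02497762 -0.03517201]
gripper_width 21.3838083543645
(array([ -0.9,  -0.9, 237.8]), array([ 0.002, -0.   , -0.001]))
```

```bash
cat > tq.py <<'E'
from h import *
import sys
yaw=float(sys.argv[1]);a=np.radians(yaw);v=[]
for i in range(int(sys.argv[2])):
    arm.get_image("top");s=arm.read_state();v.append(np.r_[s["wrist_torque"],s["contact_force"][2]])
v=np.array(v);n=len(v)**.5
my=v[:,:2]@[-np.sin(a),np.cos(a)]
print("My",my.mean().round(4),"+-",(my.std()/n).round(4),"mean",v.mean(0).round(3),"sd",v.std(0).round(3),"clock",s["clock"])
E
python3 tq.py 27 14
```

```text
My -0.0021 +- 0.0079 mean [ 8.000e-03  2.000e-03  9.000e-03 -4.755e+00] sd [0.017 0.031 0.025 0.521] clock 8.4
```

Call:
servo_tool(rows=[[[0, 0, 0, 60, 0.17, 0, 0], [0, 0, 0, 120, 0.34, 0, 0], [0, 0, 0, 130, 0.5, 0, 0], [0, 0, 0, 130, 0.5, 0, 0], [0, 0, 0, 130, 0.5, 0, 0], [0, 0, 0, 130, 0.34, 0, 0], [0, 0, 0, 130, 0.17, 0, 0], [0, 0, 0, 130, 0, 0, 0], [0, 0, 0, 130, 0, 0, 0], [0, 0, 0, 130, 0, 0, 0]]])

```text
clock: 9.65
position: [428.5, 231.2, 193.4]
ee_rot: [0.852, -0.523, 0.001, -0.001]
contact_force: [0.1, -0.9, -4.3]
gripper_width: 21.3
grasp_force: 62.7
```

```bash
python3 tq.py 27 14; python3 -c "
from h import *
p,R=cur();print(p,rel(p,R,[427,231,85],207))"
```

```text
My 0.0114 +- 0.0117 mean [-1.900e-02  3.000e-03  3.000e-03 -4.949e+00] sd [0.03  0.042 0.028 0.458] clock 10.35
[426.38530808 229.7327693  193.37663782] (array([ -0.8,  -1.1, 108.4]), array([-0.,  0., -0.]))
```

The left box is quiet: its moment changed by 0.014 N·m, where a moving nut would give about 0.07. It goes back by exactly the shift it was lifted.

Call:
servo_tool(rows=[[[0, 0, 0, 55, 0, 0, 0], [0, 0, 0, 100, 0, 0, 0], [0, 0, 0, 120, 0, 0, 0], [0, 0, 0, 129, 0, 0, 0], [0, 0, 0, 129, 0, 0, 0], [85, 0, 0, 129, 0, 0, 0], [85, 0, 0, 129, 0, 0, 0], [85, 0, 0, 129, 0, 0, 0], [85, 0, 0, 90, 0, 0, 0], [85, 0, 0, 30, 0, 0, 0]]])

```text
clock: 11.6
position: [425.6, 228.8, 163.1]
ee_rot: [0.853, -0.523, -0.0, 0.002]
contact_force: [1.1, 1.1, 0.8]
gripper_width: 85.1
grasp_force: 0.0
```

```bash
python3 -c "
from h import *
p,R=cur();print(p,rel(p,R,[463,-14.5,150],152.3))"
```

```text
[425.6280648  228.84530027 163.09759095] (array([233.8,  77. ,  13.8]), array([ 0.003, -0.004,  0.954]))
```

Call:
servo_tool(rows=[[[85, 234, 76, 13, 0, 0, 0.955], [85, 234, 76, 13, 0, 0, 0.955], [85, 234, 76, 13, 0, 0, 0.955], [85, 234, 76, 13, 0, 0, 0.955], [85, 234, 76, 13, 0, 0, 0.955], [85, 234, 76, 13, 0, 0, 0.955], [85, 234, 76, 13, 0, 0, 0.955], [85, 234, 76, 13, 0, 0, 0.955]]])

```text
clock: 12.6
position: [464.9, -12.5, 150.4]
ee_rot: [-0.518, 0.855, -0.0, 0.0]
contact_force: [-0.5, 0.5, -0.8]
gripper_width: 84.8
grasp_force: 0.0
```

```bash
python3 -c "
from h import *
p,R=cur();print(p,rel(p,R,[463,-14.5,63.5],152.3))
a=arm.get_image('top')[140:250,230:390,::-1];b=arm.get_image('scene')[150:280,280:440,::-1]
cv2.imwrite('pics/c3.png',np.hstack([cv2.resize(a,(400,275)),cv2.resize(b,(400,275))]))"
```

```text
[464.9437129  -12.5007137  150.41949671] (array([ 2.7,  0.8, 86.9]), array([-0.   ,  0.   ,  0.003]))
```

View pics/c3.png

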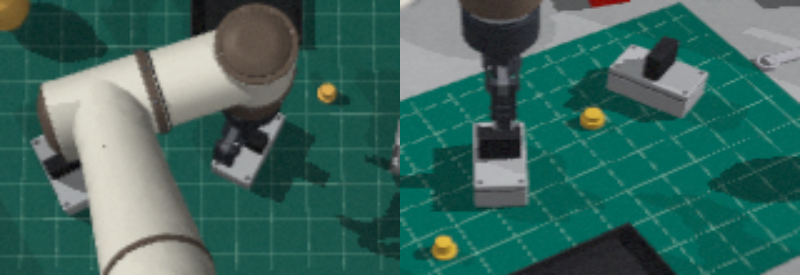

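The left box is back upright on its spot, and the gripper straddles the middle grip.

Call:
servo_tool(rows=[[[85, 1, 0, 45, 0, 0, 0], [85, 1, 0, 86, 0, 0, 0], [85, 1, 0, 86, 0, 0, 0], [0, 1, 0, 86, 0, 0, 0], [0, 1, 0, 86, 0, 0, 0], [0, 1, 0, 86, 0, 0, 0], [0, 1, 0, 86, 0, 0, 0], [0, 1, 0, 86, 0, 0, 0], [0, 1, 0, 86, 0, 0, 0]]])

```text
clock: 13.82
position: [465.1, -14.0, 65.4]
ee_rot: [-0.517, 0.856, -0.0, 0.001]
contact_force: [-1.3, -0.1, 6.4]
gripper_width: 21.1
grasp_force: 60.1
```

Call:
servo_tool(rows=[[[0, 0, 0, -35, 0, 0, 0], [0, 0, 0, -85, 0, 0, 0], [0, 0, 0, -130, 0, 0, 0], [0, 0, 0, -130, 0.17, 0, 0], [0, 0, 0, -130, 0.34, 0, 0], [0, 0, 0, -130, 0.5, 0, 0], [0, 0, 0, -130, 0.5, 0, 0], [0, 0, 0, -130, 0.5, 0, 0], [0, 0, 0, -130, 0.5, 0, 0], [0, 0, 0, -130, 0.5, 0, 0]]])

```text
clock: 15.08
position: [465.4, -13.9, 194.9]
ee_rot: [-0.501, 0.83, -0.212, 0.128]
contact_force: [0.5, -0.4, -2.3]
gripper_width: 20.7
grasp_force: 60.4
```

Call:
servo_tool(rows=[[[0, 0, 0, 0, -0.17, 0, 0], [0, 0, 0, 0, -0.34, 0, 0], [0, 0, 0, 0, -0.5, 0, 0], [0, 0, 0, 0, -0.5, 0, 0], [0, 0, 0, 0, -0.5, 0, 0]]])

```text
clock: 15.7
position: [467.6, -13.7, 194.7]
ee_rot: [-0.516, 0.857, 0.0, 0.001]
contact_force: [0.1, 0.0, -2.6]
gripper_width: 21.2
grasp_force: 60.7
```

```bash
python3 tq.py -27.7 16
```

```text
My 0.0203 +- 0.0074 mean [ 0.019  0.013  0.011 -2.534] sd [0.02  0.028 0.018 0.38 ] clock 16.5
```

Call:
servo_tool(rows=[[[0, 0, 0, 0, -0.17, 0, 0], [0, 0, 0, 0, -0.34, 0, 0], [0, 0, 0, 0, -0.5, 0, 0], [0, 0, 0, 0, -0.5, 0, 0], [0, 0, 0, 0, -0.5, 0, 0], [0, 0, 0, 0, -0.34, 0, 0], [0, 0, 0, 0, -0.17, 0, 0], [0, 0, 0, 0, 0, 0, 0], [0, 0, 0, 0, 0, 0, 0], [0, 0, 0, 0, 0, 0, 0]]])

```text
clock: 17.75
position: [464.4, -13.6, 195.7]
ee_rot: [-0.518, 0.856, -0.0, 0.001]
contact_force: [0.7, -0.5, -2.0]
gripper_width: 21.1
grasp_force: 61.1
```

```bash
python3 tq.py -27.7 16
```

```text
My -0.011 +- 0.0072 mean [ 9.000e-03 -1.700e-02 -2.000e-03 -2.268e+00] sd [0.018 0.034 0.029 0.578] clock 18.55
```

Middle box: the change is -0.03±0.01 N·m, which is small and opposite in sign to a sliding nut. I treat it as probably quiet, put it back, and let the right box decide.

Call:
servo_tool(rows=[[[0, 0, 0, 55, 0, 0, 0], [0, 0, 0, 100, 0, 0, 0], [0, 0, 0, 120, 0, 0, 0], [0, 0, 0, 129, 0, 0, 0], [0, 0, 0, 129, 0, 0, 0], [85, 0, 0, 129, 0, 0, 0], [85, 0, 0, 129, 0, 0, 0], [85, 0, 0, 129, 0, 0, 0], [85, 0, 0, 90, 0, 0, 0], [85, 0, 0, 30, 0, 0, 0]]])

```text
clock: 19.8
position: [463.2, -14.5, 164.1]
ee_rot: [-0.517, 0.856, 0.001, -0.002]
contact_force: [1.7, 0.4, 0.4]
gripper_width: 85.1
grasp_force: 0.0
```

```bash
python3 -c "
from h import *
p,R=cur();print(p,rel(p,R,[473.5,-252.5,150],166.8))"
```

```text
[463.23515319 -14.5242891  164.13406868] (array([ 205.8, -119.9,   14.4]), array([ 0.004, -0.003, -0.254]))
```

Call:
servo_tool(rows=[[[85, 206, -120, 14, 0, 0, -0.252], [85, 206, -120, 14, 0, 0, -0.252], [85, 206, -120, 14, 0, 0, -0.252], [85, 206, -120, 14, 0, 0, -0.252], [85, 206, -120, 14, 0, 0, -0.252], [85, 206, -120, 14, 0, 0, -0.252]]])

```text
clock: 20.55
position: [474.4, -252.4, 150.1]
ee_rot: [-0.62, 0.784, 0.0, -0.0]
contact_force: [-0.6, 0.4, 0.1]
gripper_width: 85.3
grasp_force: 0.0
```

```bash
python3 -c "
from h import *
p,R=cur();print(p,rel(p,R,[473.5,-252.5,63.5],166.8))
a=arm.get_image('top')[140:250,300:460,::-1];b=arm.get_image('scene')[190:320,200:360,::-1]
cv2.imwrite('pics/c4.png',np.hstack([cv2.resize(a,(400,275)),cv2.resize(b,(400,275))]))"
```

```text
[ 474.40148357 -252.37827887  150.07568545] (array([ 0.3,  0.8, 86.6]), array([ 0.001,  0.   , -0.003]))
```

View pics/c4.png

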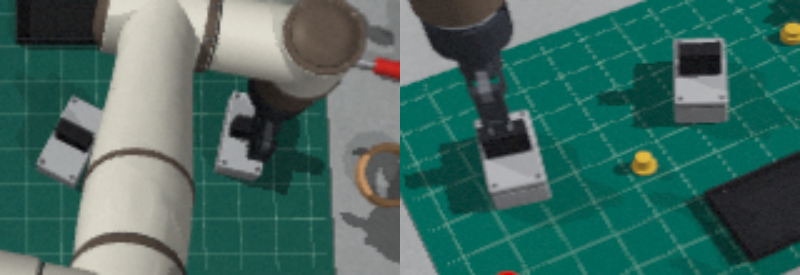

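The middle box is upright on its spot, and the fingers straddle the right grip.

Call:
servo_tool(rows=[[[85, 0, 0, 45, 0, 0, 0], [85, 0, 0, 86, 0, 0, 0], [85, 0, 0, 86, 0, 0, 0], [0, 0, 0, 86, 0, 0, 0], [0, 0, 0, 86, 0, 0, 0], [0, 0, 0, 86, 0, 0, 0], [0, 0, 0, 86, 0, 0, 0], [0, 0, 0, 86, 0, 0, 0], [0, 0, 0, 86, 0, 0, 0]]])

```text
clock: 21.78
position: [475.1, -252.4, 65.5]
ee_rot: [-0.621, 0.784, -0.0, 0.0]
contact_force: [-2.1, 2.6, 5.7]
gripper_width: 21.1
grasp_force: 60.8
```

Call:
servo_tool(rows=[[[0, 0, 0, -35, 0, 0, 0], [0, 0, 0, -85, 0, 0, 0], [0, 0, 0, -130, 0, 0, 0], [0, 0, 0, -130, 0.17, 0, 0], [0, 0, 0, -130, 0.34, 0, 0], [0, 0, 0, -130, 0.5, 0, 0], [0, 0, 0, -130, 0.5, 0, 0], [0, 0, 0, -130, 0.5, 0, 0], [0, 0, 0, -130, 0.5, 0, 0], [0, 0, 0, -130, 0.5, 0, 0]]])

```text
clock: 23.02
position: [475.7, -252.5, 194.4]
ee_rot: [-0.601, 0.76, -0.194, 0.153]
contact_force: [0.4, 0.3, -5.4]
gripper_width: 21.3
grasp_force: 61.3
```

Call:
servo_tool(rows=[[[0, 0, 0, 0, -0.17, 0, 0], [0, 0, 0, 0, -0.34, 0, 0], [0, 0, 0, 0, -0.5, 0, 0], [0, 0, 0, 0, -0.5, 0, 0], [0, 0, 0, 0, -0.5, 0, 0]]])

```text
clock: 23.65
position: [474.8, -252.2, 193.7]
ee_rot: [-0.62, 0.784, -0.0, 0.0]
contact_force: [-0.3, 0.7, -5.3]
gripper_width: 20.9
grasp_force: 61.8
```

```bash
python3 tq.py -13 16
```

```text
My -0.0152 +- 0.0085 mean [ 0.019 -0.02   0.007 -4.998] sd [0.031 0.033 0.02  0.594] clock 24.45
```

Call:
servo_tool(rows=[[[0, 0, 0, 0, -0.17, 0, 0], [0, 0, 0, 0, -0.34, 0, 0], [0, 0, 0, 0, -0.5, 0, 0], [0, 0, 0, 0, -0.5, 0, 0], [0, 0, 0, 0, -0.5, 0, 0], [0, 0, 0, 0, -0.34, 0, 0], [0, 0, 0, 0, -0.17, 0, 0], [0, 0, 0, 0, 0, 0, 0], [0, 0, 0, 0, 0, 0, 0], [0, 0, 0, 0, 0, 0, 0]]])

```text
clock: 25.7
position: [474.5, -252.4, 195.9]
ee_rot: [-0.621, 0.784, -0.001, 0.0]
contact_force: [0.8, -0.0, -4.5]
gripper_width: 21.1
grasp_force: 62.1
```

```bash
python3 tq.py -13 16
```

```text
My 0.0108 +- 0.0085 mean [ 2.400e-02  5.000e-03  1.500e-02 -5.008e+00] sd [0.034 0.034 0.026 0.433] clock 26.5
```

Call:
servo_tool(rows=[[[0, 0, 0, 0, 0.17, 0, 0], [0, 0, 0, 0, 0.34, 0, 0], [0, 0, 0, 0, 0.5, 0, 0], [0, 0, 0, 0, 0.6, 0, 0], [0, 0, 0, 0, 0.6, 0, 0], [0, 0, 0, 0, 0.6, 0, 0], [0, 0, 0, 0, 0.6, 0, 0], [0, 0, 0, 0, 0.6, 0, 0], [0, 0, 0, 0, 0.6, 0, 0]]])

```text
clock: 27.62
position: [475.3, -252.4, 194.4]
ee_rot: [-0.593, 0.749, -0.232, 0.184]
contact_force: [-0.5, -0.4, -6.0]
gripper_width: 21.3
grasp_force: 64.8
```

```bash
python3 tq.py -13 4
```

```text
My 2.0462 +- 0.0106 mean [ 0.495  1.986 -0.008 -5.389] sd [0.036 0.022 0.031 0.45 ] clock 27.825
```

Call:
servo_tool(rows=[[[0, 0, 0, 0, -0.17, 0, 0], [0, 0, 0, 0, -0.34, 0, 0], [0, 0, 0, 0, -0.5, 0, 0], [0, 0, 0, 0, -0.6, 0, 0], [0, 0, 0, 0, -0.6, 0, 0], [0, 0, 0, 0, -0.6, 0, 0]]])

```text
clock: 28.58
position: [474.5, -252.2, 193.9]
ee_rot: [-0.62, 0.784, -0.0, 0.001]
contact_force: [-0.3, -0.7, -4.7]
gripper_width: 21.1
grasp_force: 64.7
```

```bash
python3 tq.py -13 14
```

```text
My -0.0165 +- 0.0081 mean [ 0.019 -0.021  0.    -4.92 ] sd [0.035 0.029 0.024 0.436] clock 29.275
```

Call:
servo_tool(rows=[[[0, 0, 0, 0, -0.17, 0, 0], [0, 0, 0, 0, -0.34, 0, 0], [0, 0, 0, 0, -0.5, 0, 0], [0, 0, 0, 0, -0.6, 0, 0], [0, 0, 0, 0, -0.6, 0, 0], [0, 0, 0, 0, -0.6, 0, 0], [0, 0, 0, 0, -0.6, 0, 0], [0, 0, 0, 0, -0.6, 0, 0], [0, 0, 0, 0, -0.6, 0, 0]]])

```text
clock: 30.4
position: [474.7, -252.3, 194.9]
ee_rot: [-0.593, 0.749, 0.231, -0.183]
contact_force: [-0.4, -1.0, -5.1]
gripper_width: 21.0
grasp_force: 64.8
```

```bash
python3 tq.py -13 4
```

```text
My -2.0502 +- 0.0081 mean [-0.444 -2.002 -0.012 -4.726] sd [0.009 0.018 0.025 0.279] clock 30.6
```

Call:
servo_tool(rows=[[[0, 0, 0, 0, 0.17, 0, 0], [0, 0, 0, 0, 0.34, 0, 0], [0, 0, 0, 0, 0.5, 0, 0], [0, 0, 0, 0, 0.6, 0, 0], [0, 0, 0, 0, 0.6, 0, 0], [0, 0, 0, 0, 0.6, 0, 0]]])

```text
clock: 31.35
position: [474.8, -252.4, 194.2]
ee_rot: [-0.621, 0.784, 0.001, -0.001]
contact_force: [0.5, 0.1, -4.9]
gripper_width: 20.9
grasp_force: 64.7
```

```bash
python3 tq.py -13 14
```

```text
My 0.036 +- 0.0084 mean [ 3.600e-02  2.900e-02  4.000e-03 -5.025e+00] sd [0.03  0.033 0.025 0.366] clock 32.05
```

Evidence so far points to the right box. Its moment shifts by +0.04 N·m in the direction a sliding nut would give, while the other two shift slightly the opposite way. One more cycle, with tilt correction, to confirm.

Call:
servo_tool(rows=[[[0, 0, 0, 0, 0.17, 0, 0], [0, 0, 0, 0, 0.34, 0, 0], [0, 0, 0, 0, 0.5, 0, 0], [0, 0, 0, 0, 0.6, 0, 0], [0, 0, 0, 0, 0.6, 0, 0], [0, 0, 0, 0, 0.6, 0, 0], [0, 0, 0, 0, 0.6, 0, 0]]])

```text
clock: 32.92
position: [476.8, -252.6, 195.7]
ee_rot: [-0.593, 0.749, -0.233, 0.184]
contact_force: [-0.8, -0.8, -5.4]
gripper_width: 20.8
grasp_force: 66.2
```

Call:
servo_tool(rows=[[[0, 0, 0, 0, -0.17, 0, 0], [0, 0, 0, 0, -0.34, 0, 0], [0, 0, 0, 0, -0.5, 0, 0], [0, 0, 0, 0, -0.6, 0, 0], [0, 0, 0, 0, -0.6, 0, 0], [0, 0, 0, 0, -0.6, 0, 0], [0, 0, 0, 0, -0.6, 0, 0]]])

```text
clock: 33.8
position: [474.3, -252.2, 194.5]
ee_rot: [-0.621, 0.784, -0.0, 0.001]
contact_force: [0.1, -0.5, -5.1]
gripper_width: 21.1
grasp_force: 66.1
```

```bash
sed -i 's/v.append(np.r_\[/v.append(np.r_[/; s/s\["contact_force"\]\[2\]\])/s["contact_force"][2],Ro.from_quat(s["ee_rot"]).apply([0,1,0])[2]])/' tq.py; sed -i 's/round(3),"sd"/round(4),"sd"/' tq.py; python3 tq.py -13 20
```

```text
My -0.0394 +- 0.0061 mean [ 6.6000e-03 -4.2000e-02 -1.1500e-02 -5.0471e+00 -4.0000e-04] sd [0.027 0.026 0.026 0.613 0.001] clock 34.8
```

Call:
servo_tool(rows=[[[0, 0, 0, 0, -0.17, 0, 0], [0, 0, 0, 0, -0.34, 0, 0], [0, 0, 0, 0, -0.5, 0, 0], [0, 0, 0, 0, -0.6, 0, 0], [0, 0, 0, 0, -0.6, 0, 0], [0, 0, 0, 0, -0.6, 0, 0], [0, 0, 0, 0, -0.6, 0, 0]]])

```text
clock: 35.67
position: [474.7, -252.4, 195.4]
ee_rot: [-0.593, 0.75, 0.231, -0.182]
contact_force: [-0.4, -0.4, -4.9]
gripper_width: 21.1
grasp_force: 66.2
```

Call:
servo_tool(rows=[[[0, 0, 0, 0, 0.17, 0, 0], [0, 0, 0, 0, 0.34, 0, 0], [0, 0, 0, 0, 0.5, 0, 0], [0, 0, 0, 0, 0.6, 0, 0], [0, 0, 0, 0, 0.6, 0, 0], [0, 0, 0, 0, 0.6, 0, 0], [0, 0, 0, 0, 0.6, 0, 0]]])

```text
clock: 36.55
position: [475.3, -252.4, 194.0]
ee_rot: [-0.621, 0.784, 0.0, -0.0]
contact_force: [-0.1, -0.0, -3.9]
gripper_width: 21.4
grasp_force: 66.0
```

```bash
python3 tq.py -13 20;python3 -c "
from h import *
p,R=cur();print(p,rel(p,R,[662,-14,180],200))"
```

```text
My 0.0387 +- 0.0076 mean [ 3.7100e-02  3.1100e-02  1.2400e-02 -5.0838e+00  5.0000e-04] sd [0.027 0.035 0.034 0.375 0.001] clock 37.55
[ 474.75927144 -252.33454823  194.32310006] (array([-275. , -127.4,   14.3]), array([-0.   ,  0.   , -0.581]))
```

The right box rattles: +0.078±0.010 N·m on this cycle. Presenting it over the tray.

```bash
python3 -c "
from h import *
p,R=cur();print(p,rel(p,R,[662,-14,163],166.8))"
```

```text
[ 474.75927144 -252.33454823  194.32310006] (array([-275. , -127.4,   31.3]), array([-0.   ,  0.   , -0.002]))
```

Call:
servo_tool(rows=[[[0, -40, -18, 0, 0, 0, 0], [0, -90, -42, 0, 0, 0, 0], [0, -140, -65, 0, 0, 0, 0], [0, -190, -88, 0, 0, 0, 0], [0, -235, -109, 10, 0, 0, 0], [0, -262, -122, 22, 0, 0, 0], [0, -275, -127, 31, 0, 0, 0], [0, -275, -127, 31, 0, 0, 0], [0, -275, -127, 31, 0, 0, 0], [0, -275, -127, 31, 0, 0, 0]]])

```text
clock: 38.8
position: [661.4, -15.0, 164.3]
ee_rot: [-0.62, 0.785, -0.0, 0.0]
contact_force: [-0.4, -0.3, -4.9]
gripper_width: 21.5
grasp_force: 66.0
```

```bash
python3 st.py; python3 -c "
from h import *
cv2.imwrite('pics/c5.png',np.hstack([cv2.resize(arm.get_image(n)[...,::-1],(400,250)) for n in('top','scene')]))"
```

```text
clock 38.8
position [661.38429206 -14.9835392  164.30628628]
contact_force [-0.421892   -0.25532601 -4.89650507]
wrist_torque [0.0457447  0.00729875 0.0235002 ]
gripper_width 21.517615057127067
```

View pics/c5.png

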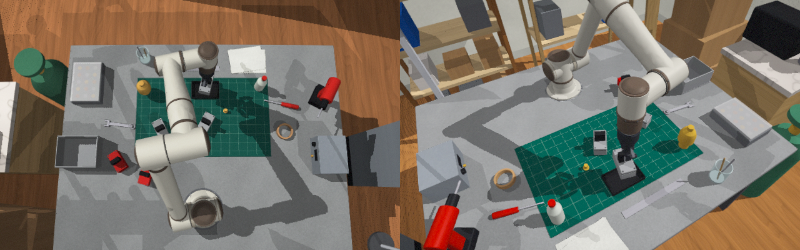

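The box is held level over the tray. The left and middle boxes are upright on their spots, and the bystanders look untouched.

```bash
python3 -c "
from bench import arm
print(arm.job_done())"
```

```text
the job is handed in; nothing more can be done
None
```

The right box has the loose nut; I handed the job in at about 39 s with it held level over the middle of the tray and the quiet left and middle boxes back upright on their spots.

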